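# Weigh the paint jar and sort it

### The job

Weigh the lidded blue paint jar: stand it on the steel pan of the beam balance, slide it gently outward along the pan until it bears against the blue stop, then let go of it and see which way the beam tips. If the pan sinks, the jar is full: stand it upright in the green tray; if the pan stays up, it wants refilling: stand it upright in the red tray. Handle jar and balance gently, and leave the brush pot and the two bowls alone.

Things in the scene. Friction and masses are not known exactly. Their poses are not given: they have to be found in the camera images.
- jar: lidded paint jar: straight blue glazed cylinder 52 mm across, 56 mm high, with a terracotta lid and small knob, 74 mm high in all. Weighs 165 to 450 g, unknown. Origin at the centre of its underside, z up. Grip it round the blue cylinder; it starts upright on the table. Slid along the pan with the beam held about level, friction alone drags it with 1 to 4 N.
- balance: fixed foot of the beam balance: dark plate 110 x 130 mm with a grey fork; the beam's pivot line lies along the balance's x, 85 mm above the table. Origin on the table under the pivot. The beam runs along y: steel pan at +y, brass counterweight at -y (48 mm across, 105 mm from the pivot). A thin red pointer stands on the beam at the pivot, 190 mm above the table, before a white card.
- pan (a point): point on the pan's top face, on its middle line, 150 mm out from the pivot line; y outward along the beam, z the pan's normal (tilts with the beam). The pan, a bare plate 90 mm wide (x), runs from 47 mm inward to 71 mm outward of it. The pan yields: pressing it down takes 2.5 to 4 N, to the beam's lower end stop. A jar standing centred here is clear of the blue stop by 10 to 30 mm.
- beam (a joint): tilt of the beam: -0.1 rad pan fully up (empty, or a light jar), 0 level, +0.1 rad pan fully down (heavy jar); in between only near balance. About 300 g against the stop brings it level. Settles within a second. When a jar is lifted off a sunk pan the beam swings back up and the stop's top swings inward by some 10 mm: draw the jar back from the stop first.
- green_tray: the green tray for full jars, fixed: open box 130 x 130 mm, 24 mm high, walls 6 mm, floor 6 mm thick. Origin at the centre of its underside on the table.
- red_tray: the red tray for jars that want refilling, fixed, same size and origin as the green one. The two trays change places.
- brush_pot: bystander: dark blue pot 92 mm across, 100 mm high, with brushes standing up to 215 mm and leaning out to 55 mm from its axis; origin at the centre of its underside
- bowl_white: bystander: small white bowl 84 mm across, 35 mm high; origin at the centre of its underside
- bowl_green: bystander: small green bowl 80 mm across, 34 mm high; origin at the centre of its underside
- pan_end (a point): middle of the pan's outer edge, on its top face, 71 mm outward of pan, same axes. The blue stop, a plate 44 x 6 mm, 44 mm high, stands across the pan inward of it. Where it is clamped differs each time and is not measured: its inner face is 15 to 35 mm inward (-y) of this point. It is rigid: find it by feel; a push of over 15 N harms the balance.
Things that resemble listed ones, but are neither listed nor needed, are in the scene too. Leave any purple or yellow look-alike of the green_tray alone.

How it is judged:
On the way, in this order (a step that is already met when the one before it is completed fails the run):
1. the jar, on the pan (its foot within 8 mm of the pan's face), is brought to bear on the stop (more than 1 N) (contact force between jar and stop above 1 N and z of jar in the frame of pan between -0.004 and 0.008 m), for 0.1 s.
2. the jar is let go and stands on the balance with the beam settled for half a second (contact force between jar and the fingers below 0.1 N and contact force between jar and balance above 1 N and z of jar in the frame of pan above -0.004 m and angle between jar's own z axis and vertical below 0.2 rad and velocity of joint beam between -0.05 and 0.05 rad/s), for 0.5 s.
At the end, for the whole second after the job is handed in: The jar stands upright (within 0.1 rad), let go and at rest, inside the green tray if it weighs more than 300 g or inside the red tray if less (within 12 percent of 300 g either tray will do), its middle within 52 mm of the tray's middle (angle between jar's own z axis and vertical below 0.1 rad and linear speed of jar below 0.02 m/s and ((horizontal distance between jar and green_tray below 0.052 m and contact force between jar and green_tray above 2.59 N) or (horizontal distance between jar and red_tray below 0.052 m and contact force between jar and red_tray between 0.8 and 3.3 N))); the robot touches nothing.
It fails at once if the jar or the fingers press on the balance or its stop with more than 15 N (contact force between any of jar, the fingers and balance above 15 N).
It fails at once if the jar is knocked over (angle between jar's own z axis and vertical above 0.6 rad).
It fails at once if the jar is banged down in a tray (more than 80 N) (contact force between jar and green_tray above 80 N or contact force between jar and red_tray above 80 N).
It fails at once if the brush pot or a bowl is moved by more than 30 mm (distance of any of brush_pot, bowl_white, bowl_green from where it was at the start of the episode above 0.03 m).
It fails at once if the jar is dropped (falls free of the fingers at over 0.45 m/s, about 10 mm) (contact force between jar and the fingers below 0.1 N and linear speed of jar above 0.45 m/s).
It also fails if it takes over 72 s, if anything falls off the work surface, if the arm or the gripper's body presses on something with over 40 N, if the wrist force passes 120 N, or if a joint passes its speed limit or range.

### The arm

A 6-joint arm with a two-finger parallel gripper is mounted at the origin on the work surface. World frame = base frame: x ahead of the robot, y to its left, z up, the work surface at z = 0. Lengths are in m, angles in rad, forces in N, time in s.
With the tool pointing down it reaches from about 0.35 to 0.975 m from the base axis. Payload 4.9 kg.
Tool frame: the origin (TCP) lies at the very end of the fingers, on their centre line; the grasp point (between the pads) lies 19 mm behind it (ctrl.grasp_offset is the distance from the TCP to the grasp point, in m); z points along the fingers, y is the line along which they close (so a half turn about z gives the same grasp; the last joint's range is limited). The gripper opens to 85 mm and grips with 20 to 120 N. Pads are 22 mm wide; open, the fingers measure 114 mm over their backs; the gripper's body (76 mm by 85 mm) begins 54 mm behind the grasp point. The pads swing forward as they close: fully open they stand 13 mm farther back than shut.
Start: joints at [-1.392, 0.053, 1.613, -0, 1.476, -0.119], TCP at [0.183, -0.597, 0.231] pointing down, gripper open.
Joint ranges: [-3.01, 3.01], [-1.01, 2.22], [0.06, 2.58], [-1.02, 4.17], [0.09, 2.62], [-3.14, 3.14]. Speed limits (rad/s): [2.57, 2.57, 3.14, 3.14, 3.14, 3.14].

### API

Orientations are given as a rotation vector (axis times angle).
In Python, from station import ctrl, optics gives the robot as it stands.
- The arm moves only by the shell command python3 -m handwheel 'ROWS' [OPENING] [FORCE]. ROWS is JSON, a list of rows, each an object of numbers: "tx", "ty", "tz": the shift along the tool's x, y, z in mm; "roll": the turn about the tool's z in rad. A call has 1 to 12 rows; each row shifts and turns the commanded pose from where the row before left it, along the tool's axes as they then stand; what a row does not reach is not made up. A row lasts 1/12 s, in which the tool goes at most 41.7 mm and 7.16 degrees, less where a joint would pass 70% of its speed; a pose out of reach is approached as far as the arm can. A call with a gripper value outside its range is refused whole. OPENING is the finger opening in mm, from 0 to 85.4, set as the call begins (- or left out, the last holds). The fingers move at their own pace and stop on an object; FORCE is the grip in N (left out, the last holds). Time passes only in rows, so rows that do not move let the fingers close. It gives the time, the measured TCP pose, the force, the opening and the grip force at its end, in the units of the state.
- ctrl.get_obs(): the state, without advancing time (a new reading comes with each control period).
- optics.get_image(name): name is "side" or "top" or "wrist"; returns (picture, depth): 480x640x3 uint8, red, green, blue; 480x640 float32, m along the optical axis (not along the pixel's ray), 0 where there is no reading.
- optics.camera_params(name): a dict with "mtx" (3x3 intrinsics, pixels), "k1" (the pictures are not rectified: a ray, as slopes to the right and down, at radius r is drawn at 1 + k1 r^2 times it, then the intrinsics apply), "extrinsics" (4x4, takes a point from camera to world coordinates); the wrist camera has in their place "tool_from_camera" (4x4, takes a point from camera to tool coordinates, whose origin is the TCP and whose axes are the flange's). Camera axes: x right, y down, z forward; pixel columns grow to the right and rows downward; lengths in m; the calibration is good to about 2 mm. A picture is of the moment at which its call begins: read the wrist's pose just before it. camera_params takes no time and is no camera call.
- ctrl.finish_job(): hands the job in; it is judged then, once.
The state is a dict: "t": time; "q": joint angles; "dq": joint speeds; "effort": joint torques, N m; "tool_pos": TCP position; "tool_rot": TCP orientation; "contact_force": force on the tool from outside, world axes, zero at the start; "wrist_torque": the same for the moment, N m; "opening": finger opening in m; "grip_force": force on a finger pad.
Only numpy, scipy, OpenCV 4.12 (cv2) and the standard library are available. Lean on these libraries where they do the work, as an engineer would, in place of code of your own. Each camera call takes 0.05 s, during which the arm holds its last target. There are 200 camera calls.

## Working session

There is one attempt and no reset: what is moved stays moved. The work goes in short steps, Python scripts to look and compute and a shell command to move; the robot and the scene stay as the last step left them, time stands still between calls to the robot, and variables do not carry over. Pictures are saved under pics/ and viewed, at most 10 in all, crops included, and the job is handed in when it is done.

```bash
ls; mkdir -p pics; cat > h.py <<'E'
import numpy as np, cv2
from scipy.spatial.transform import Rotation as R
from station import ctrl, optics
def cam(n):
    p=optics.camera_params(n)
    if 'extrinsics' in p: T=np.array(p['extrinsics'])
    else:
        o=ctrl.get_obs(); W=np.eye(4); W[:3,:3]=R.from_rotvec(o['tool_rot']).as_matrix(); W[:3,3]=o['tool_pos']
        T=W@np.array(p['tool_from_camera'])
    return np.array(p['mtx']),p['k1'],T
def rays(c,uv):
    K,k1,T=c; uv=np.atleast_2d(np.float64(uv))
    d=np.array([(uv[:,0]-K[0,2])/K[0,0],(uv[:,1]-K[1,2])/K[1,1]]).T; s=d.copy()
    for _ in range(20): s=d/(1+k1*(s**2).sum(1,keepdims=True))
    return np.c_[s,np.ones(len(s))]
def onplane(c,uv,z):
    T=c[2]; r=rays(c,uv)@T[:3,:3].T; t=(z-T[2,3])/r[:,2]; return T[:3,3]+r*t[:,None]
def pts(c,uv,dep):
    uv=np.atleast_2d(uv).astype(int); z=dep[uv[:,1],uv[:,0]]
    return (rays(c,uv)*z[:,None])@c[2][:3,:3].T+c[2][:3,3]
def shot(n,f):
    c=cam(n); im,d=optics.get_image(n); cv2.imwrite(f'pics/{f}.png',im[:,:,::-1]); np.savez(f'pics/{f}.npz',im=im,d=d,K=c[0],k1=c[1],T=c[2]); return c,im,d
def load(f):
    a=np.load(f'pics/{f}.npz'); return (a['K'],float(a['k1']),a['T']),a['im'],a['d']
E
python3 - <<'E'
from h import *
for n in('top','side'):
    c,im,d=shot(n,n+'0'); print(n,c[2].round(3).tolist(),(d>0).mean())
print(ctrl.get_obs())
E
```

```text
pics
top [[0.015, -0.992, 0.127, 0.338], [-1.0, -0.014, 0.009, -0.099], [-0.007, -0.127, -0.992, 1.546], [0.0, 0.0, 0.0, 1.0]] 0.9959147135416667
side [[-0.984, -0.095, 0.15, 0.397], [-0.176, 0.626, -0.76, 0.76], [-0.021, -0.774, -0.633, 0.786], [0.0, 0.0, 0.0, 1.0]] 0.99611328125
{'t': 0.1, 'q': array([-1.39201165e+00,  5.32885639e-02,  1.61415670e+00, -1.71806181e-05,
        1.47600598e+00, -1.19004310e-01]), 'dq': array([-1.14615489e-03, -6.18439112e-04, -3.13394008e-03, -1.73507048e-04,
        1.36763614e-03, -4.81028113e-05]), 'effort': array([ 2.70145492e-04, -3.94903243e+01, -3.71363604e+01, -9.21930837e-05,
        3.91019668e-03, -2.02620248e-05]), 'tool_pos': array([ 0.18327143, -0.59693373,  0.23018737]), 'tool_rot': array([-3.10499597e+00, -4.65766434e-01,  1.14035038e-04]), 'contact_force': array([ 0.16859422,  0.73879298, -0.810202  ]), 'wrist_torque': array([ 0.00646951, -0.01077794,  0.00102347]), 'grip_force': 0.0, 'opening': 0.08527481353943661}
```

View pics/top0.png

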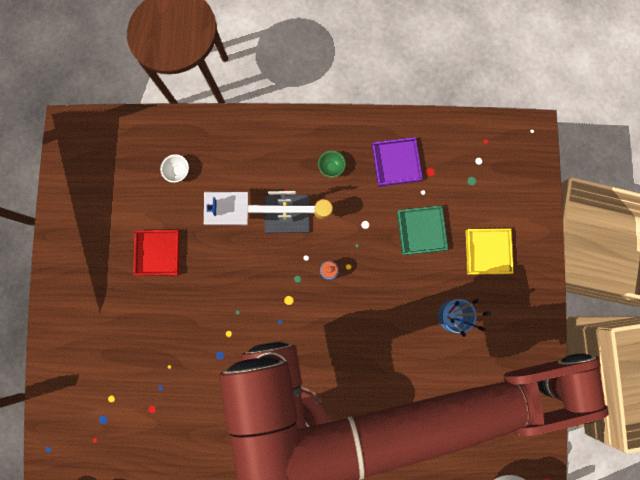

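View pics/side0.png

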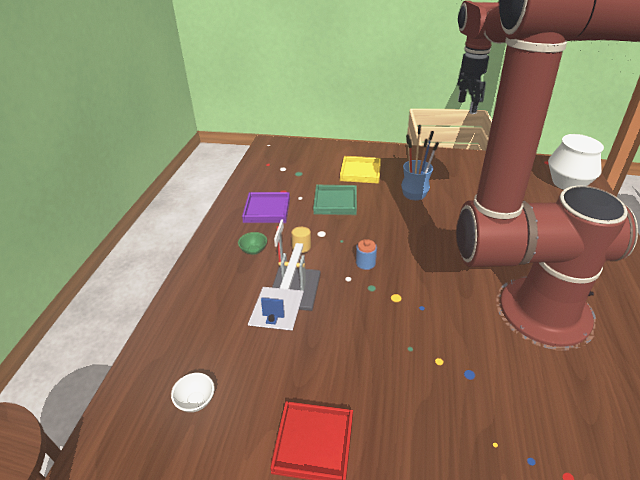

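Top view: jar with terracotta lid at (329,270), the only one. The pan is at (225,208) with the blue stop at (212,207), and the counterweight at (323,208). Trays: red (157,253), green (423,230); purple (397,162) and yellow (489,251) are look-alikes. In the side view the jar is at (366,255) and the pan at (276,308).

```bash
python3 - <<'E'
from h import *
P={}
for n in('top0','side0'):
    c,im,d=load(n); hsv=cv2.cvtColor(im,cv2.COLOR_RGB2HSV); H,S,V=[hsv[:,:,i].astype(int) for i in range(3)]
    vv,uu=np.mgrid[:480,:640]; X=pts(c,np.c_[uu.ravel(),vv.ravel()],d).reshape(480,640,3)
    def blob(m,box,name):
        x0,y0,x1,y1=box; mm=np.zeros((480,640),bool); mm[y0:y1,x0:x1]=m[y0:y1,x0:x1]
        p=X[mm]; print(n,name,mm.sum(),'px',uu[mm].mean().round(1),vv[mm].mean().round(1),'lo',np.percentile(p,2,0).round(3),'hi',np.percentile(p,98,0).round(3),'mid',p.mean(0).round(3)); return mm
    T=n=='top0'
    blob((S>120)&((H<12)|(H>170))&(V>150),(310,255,345,285) if T else (350,235,382,270),'lid')
    blob((H>100)&(H<125)&(S>100),(310,255,345,285) if T else (350,235,382,275),'jarblue')
    blob((H>100)&(H<125)&(S>100)&(V>60),(195,185,250,230) if T else (250,285,305,330),'stop')
    m=blob((S<60)&(V>150),(195,185,249,230) if T else (245,285,304,330),'pan')
    q=X[m]; q=q[abs(q[:,2]-np.median(q[:,2]))<.03]; ctr=q.mean(0); print('  pan n',np.linalg.svd(q-ctr)[2][2].round(3),ctr.round(4)) if len(q)<9000 else 0
    b=cv2.minAreaRect(np.float32(q[:,:2])); print('  rect',b)
    blob((H>15)&(H<30)&(S>100)&(V>100),(305,195,340,222) if T else (288,225,315,252),'brass')
    for nm,mk,bx in(('green',(H>60)&(H<90)&(S>90),(390,200,455,260) if T else (305,180,362,217)),('red',((H<6)|(H>174))&(S>180),(125,222,190,283) if T else (265,395,360,480)),('pot',(H>95)&(H<120)&(S>80),(430,290,500,345) if T else (398,155,438,202)),('wb',(S<50)&(V>150),(155,150,193,187) if T else (165,365,220,415)),('gb',(H>45)&(H<85)&(S>90),(314,147,350,182) if T else (235,230,270,255))):
        mm=blob(mk,bx,nm)
        if nm in('green','red'):
            q=X[mm]; q=q[(q[:,2]>.018)]; print('   rect',cv2.minAreaRect(np.float32(q[:,:2])),np.percentile(q[:,2],90))
E
```

```text
top0 lid 184 px 328.7 269.6 lo [ 0.419 -0.121  0.056] hi [ 0.46  -0.082  0.077] mid [ 0.439 -0.101  0.064]
top0 jarblue 13 px 328.3 277.8 lo [ 0.415 -0.115  0.021] hi [ 0.426 -0.081  0.057] mid [ 0.418 -0.1    0.04 ]
top0 stop 70 px 212.5 206.5 lo [0.579 0.204 0.118] hi [0.616 0.232 0.163] mid [0.597 0.212 0.144]
top0 pan 1343 px 226.7 208.1 lo [0.556 0.125 0.1  ] hi [0.644 0.242 0.123] mid [0.599 0.179 0.115]
  pan n [ 0.005 -0.117  0.993] [0.5995 0.1789 0.1131]
  rect ((0.5994147658348083, 0.1820332258939743), (0.09172181040048599, 0.11983852833509445), 2.307194232940674)
top0 brass 286 px 322.8 208.6 lo [ 0.583 -0.105 -0.001] hi [ 0.63  -0.061  0.108] mid [ 0.604 -0.082  0.093]
top0 green 2016 px 421.9 230.0 lo [ 0.495 -0.432 -0.001] hi [ 0.624 -0.303  0.028] mid [ 0.56  -0.368  0.016]
   rect ((0.5018324255943298, -0.25129616260528564), (0.15829893946647644, 0.41932037472724915), 26.44242286682129) 0.028394657872807816
top0 red 2128 px 156.4 252.5 lo [ 0.419  0.335 -0.002] hi [0.548 0.467 0.028] mid [0.483 0.4   0.018]
   rect ((0.4521808624267578, 0.18173085153102875), (0.587586
[... 1178 characters left out ...]
8 -0.394  0.023]
   rect ((0.5642282962799072, -0.37015268206596375), (0.12426622956991196, 0.12857021391391754), 6.949184894561768) 0.02674477709283909
side0 red 4459 px 312.5 441.3 lo [0.426 0.338 0.004] hi [0.55  0.465 0.026] mid [0.49  0.4   0.014]
   rect ((0.4781332015991211, 0.5488663911819458), (0.13307158648967743, 0.43289461731910706), 3.9735283851623535) 0.02638897868819936
side0 pot 579 px 417.4 178.6 lo [ 0.279 -0.496  0.014] hi [ 0.361 -0.409  0.111] mid [ 0.317 -0.433  0.072]
side0 wb 1315 px 192.3 391.8 lo [0.699 0.316 0.003] hi [0.774 0.391 0.038] mid [0.741 0.348 0.021]
side0 gb 42 px 251.6 245.9 lo [ 0.728 -0.144  0.008] hi [ 0.785 -0.067  0.038] mid [ 0.749 -0.09   0.032]
```

```bash
python3 - <<'E'
import cv2,numpy as np
a=cv2.imread('pics/top0.png')[180:300,190:350]; b=cv2.imread('pics/side0.png')[215:335,235:395]
cv2.imwrite('pics/crop1.png',np.vstack([cv2.resize(x,None,fx=2.4,fy=2.4,interpolation=cv2.INTER_CUBIC) for x in (a,b)]))
E
```

```text
(no output)
```

View pics/crop1.png

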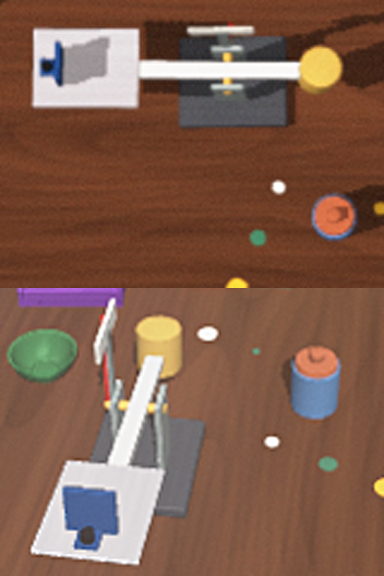

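The crop confirms it: the jar with terracotta lid is the only one. The stop stands on the outer end of the pan. First I raise the tool and turn it so that tool x runs along the beam.

```bash
python3 -m handwheel '[{"tz":-20,"roll":-0.12},{"tz":-20,"roll":-0.12},{"tz":-20,"roll":-0.12},{"tz":-20,"roll":-0.12},{"roll":-0.12},{"roll":-0.12},{"roll":-0.12},{"roll":-0.12},{"roll":-0.12},{"roll":-0.12},{"roll":-0.105},{}]' 85
cat >> h.py <<'E'
def to(x,y,z):
    o=ctrl.get_obs(); M=R.from_rotvec(o['tool_rot']).as_matrix(); a=np.degrees(np.arctan2(M[1,1],M[0,1]))
    print('t',o['t'],'pos',o['tool_pos'].round(4),'tooly deg',a.round(2),'z',M[:,2].round(3),'F',o['contact_force'].round(2),'grip',o['grip_force'],'move mm',(M.T@(np.array([x,y,z])-o['tool_pos'])*1000).round(1))
E
python3 -c "
from h import *
to(.442,-.100,.23)"
```

```text
t 0.1 pos [ 0.1833 -0.5969  0.2302] tooly deg -72.94 z [-0.     0.002 -1.   ] F [ 0.17  0.74 -0.81] grip 0.0 move mm [ 393.1 -399.1    1. ]$[0]: bad value
```

```bash
python3 -m handwheel '[{"tx":0,"ty":0,"tz":-20,"roll":-0.12},{"tx":0,"ty":0,"tz":-20,"roll":-0.12},{"tx":0,"ty":0,"tz":-20,"roll":-0.12},{"tx":0,"ty":0,"tz":-20,"roll":-0.12},{"tx":0,"ty":0,"tz":0,"roll":-0.12},{"tx":0,"ty":0,"tz":0,"roll":-0.12},{"tx":0,"ty":0,"tz":0,"roll":-0.12},{"tx":0,"ty":0,"tz":0,"roll":-0.12},{"tx":0,"ty":0,"tz":0,"roll":-0.12},{"tx":0,"ty":0,"tz":0,"roll":-0.12},{"tx":0,"ty":0,"tz":0,"roll":-0.105},{"tx":0,"ty":0,"tz":0,"roll":0}]' 85
python3 -c "
from h import *
to(.442,-.100,.23)"
```

```text
t: 1.1
tool_pos: [0.1834, -0.5972, 0.3106]
tool_rot: [-2.183, -2.258, -0.001]
contact_force: [-0.7, -0.1, 0.7]
opening: 0.0853
grip_force: 0.0
t 1.1 pos [ 0.1834 -0.5972  0.3106] tooly deg 1.93 z [-0.     0.001 -1.   ] F [-0.69 -0.06  0.73] grip 0.0 move mm [488.1 275.2  81.1]
```

```bash
python3 -m handwheel '[{"tx":34,"ty":19,"tz":0,"roll":0},{"tx":34,"ty":19,"tz":0,"roll":0},{"tx":34,"ty":19,"tz":0,"roll":0},{"tx":34,"ty":19,"tz":0,"roll":0},{"tx":34,"ty":19,"tz":0,"roll":0},{"tx":34,"ty":19,"tz":0,"roll":0},{"tx":34,"ty":19,"tz":0,"roll":0},{"tx":34,"ty":19,"tz":0,"roll":0},{"tx":34,"ty":19,"tz":0,"roll":0},{"tx":34,"ty":19,"tz":0,"roll":0},{"tx":34,"ty":19,"tz":0,"roll":0},{"tx":34,"ty":19,"tz":0,"roll":0}]'
python3 -m handwheel '[{"tx":35,"ty":19,"tz":15,"roll":0},{"tx":30,"ty":18,"tz":20,"roll":0},{"tx":15,"ty":10,"tz":25,"roll":0},{"tx":0,"ty":0,"tz":20,"roll":0},{"tx":0,"ty":0,"tz":0,"roll":0},{"tx":0,"ty":0,"tz":0,"roll":0}]'
python3 - <<'E'
from h import *
to(.442,-.1,.02)
c,im,d=shot('wrist','w1')
hsv=cv2.cvtColor(im,cv2.COLOR_RGB2HSV); H,S,V=[hsv[:,:,i].astype(int) for i in range(3)]
vv,uu=np.mgrid[:480,:640]; X=pts(c,np.c_[uu.ravel(),vv.ravel()],d).reshape(480,640,3)
near=(np.hypot(X[:,:,0]-.442,X[:,:,1]+.1)<.05)&(X[:,:,2]>.012)&(X[:,:,2]<.085)
for nm,m in(('lid',(S>110)&((H<14)|(H>170))&near&(X[:,:,2]>.052)),('blue',(H>95)&(H<125)&(S>90)&near)):
    q=X[m]; print(nm,len(q),np.percentile(q,1,0).round(4),np.percentile(q,99,0).round(4),cv2.minEnclosingCircle(np.float32(q[:,:2])),uu[m].mean(),vv[m].mean())
E
```

```text
t: 2.1
tool_pos: [0.3985, -0.1805, 0.3112]
tool_rot: [2.189, 2.253, 0.0]
contact_force: [0.4, -0.9, -0.1]
opening: 0.0852
grip_force: 0.0
t: 2.6
tool_pos: [0.4415, -0.1012, 0.2304]
tool_rot: [-2.185, -2.253, 0.002]
contact_force: [-0.4, 0.1, 0.3]
opening: 0.0851
grip_force: 0.0
t 2.6 pos [ 0.4415 -0.1012  0.2304] tooly deg 1.76 z [-0.003  0.001 -1.   ] F [-0.43  0.08  0.28] grip 0.0 move mm [  1.    1.2 210.4]
lid 2042 [ 0.4216 -0.1214  0.0578] [ 0.4636 -0.0792  0.0745] ((0.4428422451019287, -0.10072316229343414), 0.022973619401454926) 322.03917727717925 212.79921645445643
blue 611 [ 0.4176 -0.126   0.0127] [ 0.4675 -0.0756  0.0567] ((0.4425724148750305, -0.10097280144691467), 0.02596454881131649) 321.873977086743 192.86088379705402
```

View pics/w1.png

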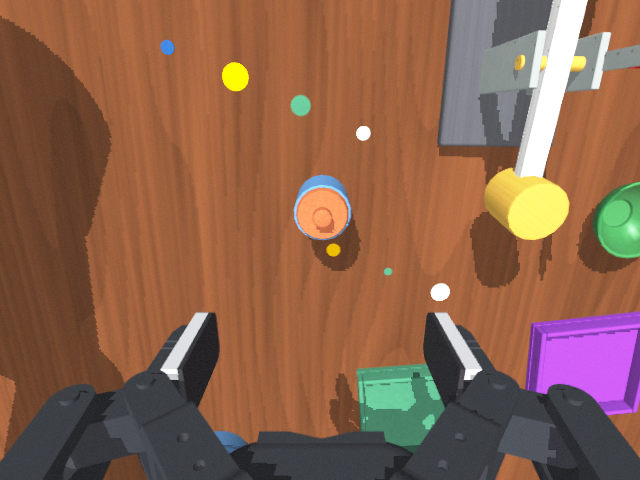

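The wrist view shows the jar at (322,212), centred on (0.4427,-0.1009) with its top at 74 mm. This agrees with the fixed cameras. Descending to grasp.

```bash
python3 -m handwheel '[{"tx":0,"ty":1,"tz":30,"roll":0},{"tx":0,"ty":0,"tz":30,"roll":0},{"tx":0,"ty":0,"tz":30,"roll":0},{"tx":0,"ty":0,"tz":30,"roll":0},{"tx":0,"ty":0,"tz":30,"roll":0},{"tx":0,"ty":0,"tz":25,"roll":0},{"tx":0,"ty":0,"tz":18,"roll":0},{"tx":0,"ty":0,"tz":10,"roll":0},{"tx":0,"ty":0,"tz":5,"roll":0},{"tx":0,"ty":0,"tz":0,"roll":0},{"tx":0,"ty":0,"tz":0,"roll":0},{"tx":0,"ty":0,"tz":0,"roll":0}]'
python3 -m handwheel '[{"tx":0,"ty":0,"tz":0,"roll":0},{"tx":0,"ty":0,"tz":0,"roll":0},{"tx":0,"ty":0,"tz":0,"roll":0},{"tx":0,"ty":0,"tz":0,"roll":0},{"tx":0,"ty":0,"tz":0,"roll":0},{"tx":0,"ty":0,"tz":0,"roll":0},{"tx":0,"ty":0,"tz":0,"roll":0},{"tx":0,"ty":0,"tz":0,"roll":0}]' 40 35
python3 -m handwheel '[{"tx":0,"ty":0,"tz":-10,"roll":0},{"tx":0,"ty":0,"tz":-25,"roll":0},{"tx":0,"ty":0,"tz":-30,"roll":0},{"tx":0,"ty":0,"tz":-30,"roll":0},{"tx":0,"ty":0,"tz":-30,"roll":0},{"tx":0,"ty":0,"tz":-20,"roll":0},{"tx":0,"ty":0,"tz":-10,"roll":0},{"tx":0,"ty":0,"tz":0,"roll":0},{"tx":0,"ty":0,"tz":0,"roll":0},{"tx":0,"ty":0,"tz":0,"roll":0}]'
python3 - <<'E'
from h import *
to(.600,.171,.18)
f=[]
for i in range(8):
    o=ctrl.get_obs(); f.append(o['contact_force']); optics.get_image('top') if i<7 else 0
print(np.mean(f,0),np.std(f,0))
c,im,d=shot('side','s1'); vv,uu=np.mgrid[:480,:640]; X=pts(c,np.c_[uu.ravel(),vv.ravel()],d).reshape(480,640,3)
hsv=cv2.cvtColor(im,cv2.COLOR_RGB2HSV); H,S,V=[hsv[:,:,i].astype(int) for i in range(3)]
m=(np.hypot(X[:,:,0]-.443,X[:,:,1]+.1)<.05)&(X[:,:,2]>.05)&(S>100)
for nm,k in(('blue',m&(H>95)&(H<125)),('lid',m&((H<14)|(H>170)))):
    q=X[k]; print(nm,len(q),np.percentile(q,1,0).round(3),np.percentile(q,99,0).round(3))
E
```

```text
t: 3.65
tool_pos: [0.4448, -0.1024, 0.0255]
tool_rot: [2.184, 2.254, 0.002]
contact_force: [1.0, 0.8, 0.6]
opening: 0.0852
grip_force: 0.0
t: 4.32
tool_pos: [0.4436, -0.1018, 0.0245]
tool_rot: [2.185, 2.257, -0.0]
contact_force: [-2.4, 0.4, 6.1]
opening: 0.0503
grip_force: 38.1
t: 5.15
tool_pos: [0.4419, -0.1011, 0.1761]
tool_rot: [-2.183, -2.254, 0.002]
contact_force: [-0.8, -0.1, -4.5]
opening: 0.0511
grip_force: 38.2
t 5.15 pos [ 0.4419 -0.1011  0.1761] tooly deg 1.83 z [-0.004  0.002 -1.   ] F [-0.76 -0.06 -4.49] grip 38.20817630374222 move mm [266.9 166.7  -4. ]
[-0.10085437 -0.11302697 -3.95035137] [0.47679176 0.45543048 0.42412681]
blue 286 [ 0.421 -0.097  0.159] [ 0.469 -0.075  0.211]
lid 916 [ 0.404 -0.147  0.214] [ 0.477 -0.055  0.504]
```

Lifted weight is about 3.95 N (roughly 400 g), so the pan will probably sink; the balance will decide. I go out along the beam first, then across to just inside the pan's centre.

```bash
python3 -m handwheel '[{"tx":10,"ty":0,"tz":-10,"roll":0},{"tx":20,"ty":0,"tz":-15,"roll":0},{"tx":30,"ty":0,"tz":0,"roll":0},{"tx":33,"ty":0,"tz":0,"roll":0},{"tx":33,"ty":0,"tz":0,"roll":0},{"tx":33,"ty":0,"tz":0,"roll":0},{"tx":33,"ty":0,"tz":0,"roll":0},{"tx":30,"ty":0,"tz":0,"roll":0},{"tx":22,"ty":5,"tz":0,"roll":0},{"tx":12,"ty":15,"tz":0,"roll":0},{"tx":0,"ty":20,"tz":0,"roll":0},{"tx":0,"ty":25,"tz":0,"roll":0}]'
python3 -m handwheel '[{"tx":0,"ty":28,"tz":0,"roll":0},{"tx":0,"ty":28,"tz":0,"roll":0},{"tx":0,"ty":22,"tz":0,"roll":0},{"tx":0,"ty":15,"tz":0,"roll":0},{"tx":0,"ty":8,"tz":0,"roll":0},{"tx":0,"ty":0,"tz":0,"roll":0},{"tx":0,"ty":0,"tz":0,"roll":0},{"tx":0,"ty":0,"tz":0,"roll":0}]'
python3 - <<'E'
from h import *
to(.601,.160,.138)
for n in('side','top'):
    c,im,d=shot(n,n+'2'); hsv=cv2.cvtColor(im,cv2.COLOR_RGB2HSV); H,S,V=[hsv[:,:,i].astype(int) for i in range(3)]
    vv,uu=np.mgrid[:480,:640]; X=pts(c,np.c_[uu.ravel(),vv.ravel()],d).reshape(480,640,3)
    near=(np.hypot(X[:,:,0]-.60,X[:,:,1]-.16)<.06)&(S>80)
    for nm,k in(('jar',near&(H>95)&(H<125)&(X[:,:,2]>.166)),('stop',near&(H>95)&(H<125)&(X[:,:,2]<.166)&(X[:,:,1]>.19))):
        q=X[k]; print(n,nm,len(q),np.percentile(q,1,0).round(4),np.percentile(q,99,0).round(4)) if len(q) else 0
o=[ctrl.get_obs()['contact_force']]
for i in range(5): optics.get_image('top'); o.append(ctrl.get_obs()['contact_force'])
print(np.mean(o,0))
E
```

```text
t: 6.55
tool_pos: [0.4999, 0.1583, 0.2045]
tool_rot: [-2.182, -2.26, -0.001]
contact_force: [0.6, -0.3, -3.0]
opening: 0.0506
grip_force: 38.1
t: 7.22
tool_pos: [0.6, 0.1599, 0.2037]
tool_rot: [-2.185, -2.257, 0.001]
contact_force: [-0.1, -0.1, -3.7]
opening: 0.0505
grip_force: 38.2
t 7.2167 pos [0.6    0.1599 0.2037] tooly deg 1.86 z [-0.001  0.    -1.   ] F [-0.1  -0.14 -3.74] grip 38.18040053374716 move mm [ 0.1  1.  65.7]
side jar 505 [0.5767 0.1627 0.183 ] [0.6224 0.1847 0.2368]
side stop 372 [0.5813 0.2036 0.1198] [0.6238 0.2149 0.1636]
top jar 22 [0.5598 0.1335 0.1963] [0.6036 0.1675 0.3353]
top stop 27 [0.5778 0.2036 0.1189] [0.6016 0.2194 0.1639]
[ 0.30783742  0.03063537 -3.94429237]
```

```bash
python3 -m handwheel '[{"tx":0,"ty":0,"tz":15,"roll":0},{"tx":0,"ty":0,"tz":20,"roll":0},{"tx":0,"ty":0,"tz":13,"roll":0},{"tx":0,"ty":0,"tz":8,"roll":0},{"tx":0,"ty":0,"tz":4,"roll":0},{"tx":0,"ty":0,"tz":2,"roll":0},{"tx":0,"ty":0,"tz":2,"roll":0},{"tx":0,"ty":0,"tz":2,"roll":0},{"tx":0,"ty":0,"tz":2,"roll":0},{"tx":0,"ty":0,"tz":2,"roll":0},{"tx":0,"ty":0,"tz":2,"roll":0},{"tx":0,"ty":0,"tz":0,"roll":0}]'
python3 -m handwheel '[{"tx":0,"ty":0,"tz":2,"roll":0},{"tx":0,"ty":0,"tz":2,"roll":0},{"tx":0,"ty":0,"tz":2,"roll":0},{"tx":0,"ty":0,"tz":2,"roll":0},{"tx":0,"ty":0,"tz":1,"roll":0},{"tx":0,"ty":0,"tz":0,"roll":0}]'
cat >> h.py <<'E'
def panang(nm,x0=.55):
    c,im,d=shot('side',nm); hsv=cv2.cvtColor(im,cv2.COLOR_RGB2HSV); H,S,V=[hsv[:,:,i].astype(int) for i in range(3)]
    vv,uu=np.mgrid[:480,:640]; X=pts(c,np.c_[uu.ravel(),vv.ravel()],d).reshape(480,640,3)
    k=(S<60)&(V>120)&(abs(X[:,:,0]-.6)<.06)&(X[:,:,1]>.08)&(X[:,:,1]<.25)&(X[:,:,2]>.06)&(X[:,:,2]<.135)
    q=X[k]; 
    for _ in range(3):
        A=np.c_[q[:,0]-.6,q[:,1]-.17,np.ones(len(q))]; s=np.linalg.lstsq(A,q[:,2],rcond=None)[0]; q=q[abs(A@s-q[:,2])<.004]
    b=(H>95)&(H<125)&(S>80)&(abs(X[:,:,0]-.6)<.06)&(X[:,:,1]>.1)&(X[:,:,1]<.26)&(X[:,:,2]>.05)
    print('pan slope y',s[1].round(3),'z at y=.17',s[2].round(4),len(q))
    return X,b,im
def force(n=6):
    o=[ctrl.get_obs()['contact_force']]
    for i in range(n-1): optics.get_image('top'); o.append(ctrl.get_obs()['contact_force'])
    print('F',np.mean(o,0).round(2))
E
python3 -c "
from h import *
to(.601,.16,.121); panang('s3'); force()"
```

```text
t: 8.57
tool_pos: [0.6016, 0.1599, 0.1322]
tool_rot: [2.185, 2.256, 0.003]
contact_force: [-0.8, 1.3, -1.1]
opening: 0.051
grip_force: 38.5
t: 9.07
tool_pos: [0.601, 0.1595, 0.1222]
tool_rot: [2.186, 2.257, -0.0]
contact_force: [1.2, 1.6, -0.3]
opening: 0.0508
grip_force: 38.5
t 9.0667 pos [0.601  0.1595 0.1222] tooly deg 1.83 z [-0. -0. -1.] F [ 1.23  1.64 -0.26] grip 38.49401409373968 move mm [0.5 0.1 1.2]
pan slope y 0.009 z at y=.17 0.0992 1032
F [ 0.58  0.94 -0.35]
```

```bash
python3 -m handwheel '[{"tx":1,"ty":0,"tz":0,"roll":0},{"tx":2,"ty":0,"tz":0,"roll":0},{"tx":2,"ty":0,"tz":0,"roll":0},{"tx":2,"ty":0,"tz":0,"roll":0},{"tx":2,"ty":0,"tz":0,"roll":0},{"tx":2,"ty":0,"tz":0,"roll":0},{"tx":2,"ty":0,"tz":0,"roll":0},{"tx":1,"ty":0,"tz":0,"roll":0},{"tx":1,"ty":0,"tz":0,"roll":0}]'
python3 - <<'E'
from h import *
to(.601,.18,.121); X,b,im=panang('s4'); force()
s=b&(X[:,:,1]>.197)&(X[:,:,2]>.105); q=X[s]; print('stop',np.percentile(q,[1,5,50],0).round(4).tolist(),np.percentile(q,99,0).round(4))
E
```

```text
t: 10.12
tool_pos: [0.6005, 0.1747, 0.1226]
tool_rot: [2.185, 2.257, -0.0]
contact_force: [-0.1, -1.9, -1.3]
opening: 0.0509
grip_force: 38.5
t 10.1167 pos [0.6005 0.1747 0.1226] tooly deg 1.84 z [-0. -0. -1.] F [-0.08 -1.93 -1.26] grip 38.49420084472513 move mm [5.3 0.7 1.6]
pan slope y 0.009 z at y=.17 0.0993 931
F [-0.12 -0.27 -0.68]
stop [[0.5805, 0.1971, 0.1055], [0.5827, 0.1976, 0.1076], [0.6015, 0.2134, 0.1317]] [0.6233 0.2181 0.1546]
```

```bash
python3 -m handwheel '[{"tx":1,"ty":0,"tz":0,"roll":0},{"tx":1,"ty":0,"tz":0,"roll":0},{"tx":1,"ty":0,"tz":0,"roll":0},{"tx":0.5,"ty":0,"tz":0,"roll":0},{"tx":0.5,"ty":0,"tz":0,"roll":0},{"tx":0,"ty":0,"tz":0,"roll":0}]' && python3 -c "
from h import *
to(.601,.1815,.121);force()"
for i in 1 2 3; do python3 -m handwheel '[{"tx":0.5,"ty":0,"tz":0,"roll":0},{"tx":0,"ty":0,"tz":0,"roll":0}]' | grep -E 'tool_pos|contact'; python3 -c "
from h import *
force(4)"; done
```

```text
t: 10.92
tool_pos: [0.6004, 0.1786, 0.1226]
tool_rot: [2.186, 2.257, 0.0]
contact_force: [0.0, -1.5, -1.2]
opening: 0.0505
grip_force: 38.5
t 10.9167 pos [0.6004 0.1786 0.1226] tooly deg 1.84 z [ 0.  0. -1.] F [ 0.04 -1.51 -1.15] grip 38.472908157273196 move mm [2.9 0.7 1.6]
F [ 0.01 -1.08 -1.11]
tool_pos: [0.6004, 0.179, 0.1226]
contact_force: [-1.1, -1.8, -0.7]
F [ 0.16 -1.33 -0.96]
tool_pos: [0.6004, 0.1796, 0.1227]
contact_force: [0.8, -0.6, -0.5]
F [ 0.42 -0.94 -0.99]
tool_pos: [0.6003, 0.1801, 0.1226]
contact_force: [0.3, -1.7, -1.3]
F [-0.22 -1.29 -1.39]
```

Friction is steady at about 1.2 N, with no stop contact yet. I continue in half-millimetre steps.

```bash
python3 -m handwheel '[{"tx":0.5,"ty":0,"tz":0,"roll":0},{"tx":0,"ty":0,"tz":0,"roll":0}]' | grep -E 'tool_pos|contact'; python3 -c "
from h import *
force(4)"
python3 -m handwheel '[{"tx":0.5,"ty":0,"tz":0,"roll":0},{"tx":0,"ty":0,"tz":0,"roll":0}]' | grep -E 'tool_pos|contact'; python3 -c "
from h import *
force(4)"
```

```text
tool_pos: [0.6003, 0.1806, 0.1226]
contact_force: [-0.3, -0.5, -1.4]
F [ 0.04 -1.41 -1.12]
tool_pos: [0.6003, 0.1811, 0.1226]
contact_force: [0.7, -1.5, -1.3]
F [ 0.09 -1.79 -1.01]
```

```bash
python3 -m handwheel '[{"tx":0.5,"ty":0,"tz":0,"roll":0},{"tx":0,"ty":0,"tz":0,"roll":0}]' | grep -E 'tool_pos|contact'; python3 -c "
from h import *
force(4)"
```

```text
tool_pos: [0.6003, 0.1816, 0.1226]
contact_force: [-0.9, -1.7, -1.2]
F [-0.43 -1.23 -1.04]
```

```bash
python3 -m handwheel '[{"tx":0.5,"ty":0,"tz":0,"roll":0},{"tx":0,"ty":0,"tz":0,"roll":0}]' | grep -E 'tool_pos|contact'; python3 -c "
from h import *
force(4)"
```

```text
tool_pos: [0.6003, 0.1821, 0.1226]
contact_force: [-0.3, -1.1, -0.5]
F [ 0.19 -1.52 -0.73]
```

```bash
python3 -m handwheel '[{"tx":0.5,"ty":0,"tz":0,"roll":0},{"tx":0,"ty":0,"tz":0,"roll":0}]' | grep -E 'tool_pos|contact'; python3 - <<'E'
from h import *
force(4)
X,b,im=panang('s5')
c=cv2.resize(im[255:345,230:330],None,fx=5,fy=5,interpolation=cv2.INTER_CUBIC); cv2.imwrite('pics/s5c.png',c[:,:,::-1])
E
```

```text
tool_pos: [0.6002, 0.1826, 0.1226]
contact_force: [-0.5, -1.0, -1.6]
F [-0.13 -1.38 -1.45]
pan slope y 0.008 z at y=.17 0.0994 898
```

View pics/s5c.png

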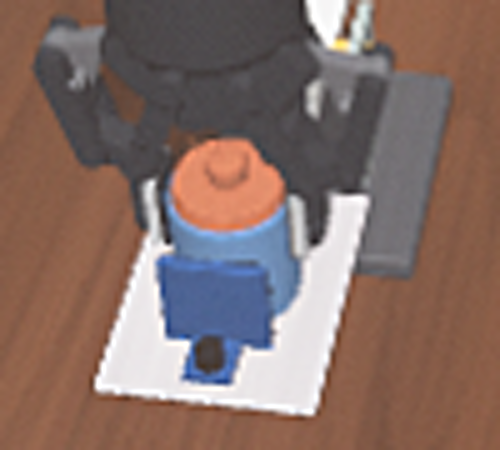

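The crop shows the jar close behind the stop (stop at about (215,300)), with the beam level and no force rise yet. I go on.

```bash
python3 -m handwheel '[{"tx":0.5,"ty":0,"tz":0,"roll":0},{"tx":0,"ty":0,"tz":0,"roll":0}]' | grep -E 'tool_pos|contact'; python3 -c "
from h import *
force(4)"
```

```text
tool_pos: [0.6002, 0.1831, 0.1226]
contact_force: [0.4, -1.6, -1.3]
F [ 0.   -1.55 -1.4 ]
```

```bash
python3 -m handwheel '[{"tx":0.5,"ty":0,"tz":0,"roll":0},{"tx":0,"ty":0,"tz":0,"roll":0}]' | grep -E 'tool_pos|contact'; python3 -c "
from h import *
force(4)"
```

```text
tool_pos: [0.6002, 0.1836, 0.1226]
contact_force: [-0.3, -1.8, -0.9]
F [ 0.21 -1.17 -1.02]
```

```bash
python3 -m handwheel '[{"tx":0.5,"ty":0,"tz":0,"roll":0},{"tx":0,"ty":0,"tz":0,"roll":0}]' | grep -E 'tool_pos|contact'; python3 -c "
from h import *
force(4)"
```

```text
tool_pos: [0.6002, 0.184, 0.1226]
contact_force: [0.4, -1.4, -1.6]
F [ 0.11 -1.83 -1.48]
```

```bash
python3 -m handwheel '[{"tx":0.5,"ty":0,"tz":0,"roll":0},{"tx":0,"ty":0,"tz":0,"roll":0}]' | grep -E 'tool_pos|contact'; python3 -c "
from h import *
force(4)"
```

```text
tool_pos: [0.6002, 0.1841, 0.1224]
contact_force: [0.9, -3.6, -2.2]
F [ 0.41 -3.99 -2.21]
```

```bash
python3 -m handwheel '[{"tx":0.5,"ty":0,"tz":0,"roll":0},{"tx":0,"ty":0,"tz":0,"roll":0}]' | grep -E 'tool_pos|contact'; python3 -c "
from h import *
force(4)"
```

```text
tool_pos: [0.6001, 0.1843, 0.1223]
contact_force: [-0.1, -5.6, -2.7]
F [ 0.49 -5.7  -2.23]
```

```bash
python3 -m handwheel '[{"tx":0.5,"ty":0,"tz":0,"roll":0},{"tx":0,"ty":0,"tz":0,"roll":0}]' | grep -E 'tool_pos|contact'; python3 -c "
from h import *
force(4)"
```

```text
tool_pos: [0.6001, 0.1844, 0.1221]
contact_force: [1.3, -6.9, -2.8]
F [ 1.01 -6.63 -3.08]
```

The force rose to about 6.6 N, so the jar bears on the stop. I ease off and lower the jar with the pan, so that letting go is gentle.

```bash
python3 -m handwheel '[{"tx":-0.5,"ty":0,"tz":0,"roll":0},{"tx":-0.5,"ty":0,"tz":0,"roll":0},{"tx":-0.5,"ty":0,"tz":0,"roll":0},{"tx":0,"ty":0,"tz":2,"roll":0},{"tx":0,"ty":0,"tz":2,"roll":0},{"tx":0,"ty":0,"tz":2,"roll":0},{"tx":0,"ty":0,"tz":2,"roll":0},{"tx":0,"ty":0,"tz":2,"roll":0},{"tx":0,"ty":0,"tz":0,"roll":0}]'; python3 -c "
from h import *
panang('s6');force()"
```

```text
t: 16.4
tool_pos: [0.6002, 0.1848, 0.1123]
tool_rot: [-2.185, -2.256, -0.002]
contact_force: [0.7, 1.1, -0.9]
opening: 0.0509
grip_force: 38.5
pan slope y -0.068 z at y=.17 0.0895 809
F [-0.17  2.49  0.11]
```

```bash
python3 -m handwheel '[{"tx":0,"ty":0,"tz":1.5,"roll":0},{"tx":0,"ty":0,"tz":1.5,"roll":0},{"tx":0,"ty":0,"tz":0,"roll":0},{"tx":0,"ty":0,"tz":0,"roll":0}]'; python3 -c "
from h import *
panang('s7');force()"
```

```text
t: 17.03
tool_pos: [0.6003, 0.1841, 0.1095]
tool_rot: [2.186, 2.257, 0.0]
contact_force: [0.3, 3.5, -0.4]
opening: 0.0506
grip_force: 38.5
pan slope y -0.093 z at y=.17 0.0867 774
F [0.4  2.43 0.08]
```

```bash
python3 -m handwheel '[{"tx":0,"ty":0,"tz":0,"roll":0},{"tx":0,"ty":0,"tz":0,"roll":0},{"tx":0,"ty":0,"tz":0,"roll":0},{"tx":0,"ty":0,"tz":0,"roll":0}]' 56 20;  python3 -m handwheel '[{"tx":0,"ty":0,"tz":0,"roll":0},{"tx":0,"ty":0,"tz":0,"roll":0},{"tx":0,"ty":0,"tz":0,"roll":0},{"tx":0,"ty":0,"tz":0,"roll":0},{"tx":0,"ty":0,"tz":0,"roll":0},{"tx":0,"ty":0,"tz":0,"roll":0},{"tx":0,"ty":0,"tz":0,"roll":0},{"tx":0,"ty":0,"tz":0,"roll":0},{"tx":0,"ty":0,"tz":0,"roll":0},{"tx":0,"ty":0,"tz":0,"roll":0}]' 80 ; python3 - <<'E'
from h import *
to(0,0,0)
X,b,im=panang('s8');force()
c=cv2.resize(im[215:355,220:360],None,fx=4,fy=4,interpolation=cv2.INTER_CUBIC); cv2.imwrite('pics/s8c.png',c[:,:,::-1])
hsv=cv2.cvtColor(im,cv2.COLOR_RGB2HSV); H,S=hsv[:,:,0],hsv[:,:,1]
k=((H<14)|(H>170))&(S>100)&(abs(X[:,:,0]-.6)<.05)&(X[:,:,1]>.13)&(X[:,:,1]<.25)&(X[:,:,2]>.11); q=X[k]; print('lid',len(q),np.percentile(q,2,0).round(4),np.percentile(q,98,0).round(4))
E
```

```text
t: 17.67
tool_pos: [0.6002, 0.1837, 0.1096]
tool_rot: [2.186, 2.256, -0.001]
contact_force: [1.1, 0.1, 0.1]
opening: 0.0564
grip_force: 0.0
t: 18.5
tool_pos: [0.6002, 0.1841, 0.1096]
tool_rot: [2.186, 2.257, 0.0]
contact_force: [0.3, -0.4, -0.4]
opening: 0.0802
grip_force: 0.0
t 18.5 pos [0.6002 0.1841 0.1096] tooly deg 1.84 z [ 0.  0. -1.] F [ 0.26 -0.44 -0.44] grip 0.0 move mm [-164.7 -605.8  109.6]
pan slope y -0.11 z at y=.17 0.0813 935
F [ 0.13 -0.27  0.03]
lid 3076 [0.5513 0.1322 0.14  ] [0.6343 0.2438 0.4443]
```

View pics/s8c.png

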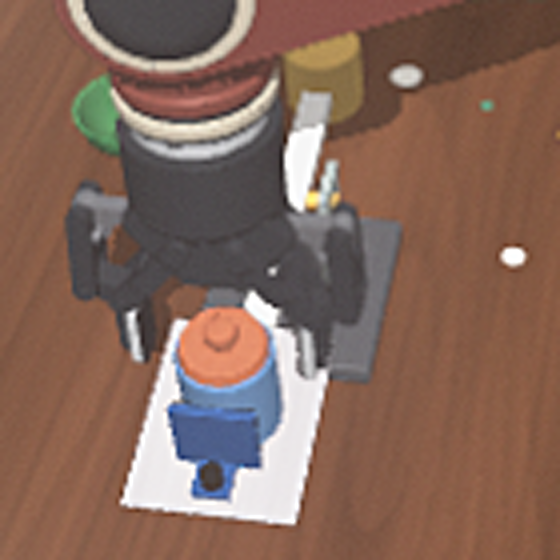

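The fingers are free and the beam rests with the pan sunk (slope -0.11): the jar is full, so it goes to the green tray. I measure its standing position before regrasping.

```bash
python3 - <<'E'
from h import *
c,im,d=load('s8'); vv,uu=np.mgrid[:480,:640]; X=pts(c,np.c_[uu.ravel(),vv.ravel()],d).reshape(480,640,3)
hsv=cv2.cvtColor(im,cv2.COLOR_RGB2HSV); H,S=hsv[:,:,0],hsv[:,:,1]
k=((H<14)|(H>170))&(S>100)&(abs(X[:,:,0]-.6)<.035)&(X[:,:,1]>.15)&(X[:,:,1]<.23)&(X[:,:,2]>.12)&(X[:,:,2]<.165); k[:,:262]=0; k[:,292:]=0; q=X[k]; print('lid',len(q),np.percentile(q,2,0).round(4),np.percentile(q,98,0).round(4),uu[k].mean(),vv[k].mean(),cv2.minEnclosingCircle(np.float32(q[q[:,2]<.15][:,:2])))
c,im,d=load('top0'); vv,uu=np.mgrid[:480,:640]; X=pts(c,np.c_[uu.ravel(),vv.ravel()],d).reshape(480,640,3)
hsv=cv2.cvtColor(im,cv2.COLOR_RGB2HSV); H,S=hsv[:,:,0],hsv[:,:,1]
k=((H>60)&(H<90)&(S>90)).astype(np.uint8); k[:,:392]=0;k[:,455:]=0;k[:200]=0;k[260:]=0
cn=max(cv2.findContours(cv2.morphologyEx(k,cv2.MORPH_OPEN,np.ones((3,3))),0,2)[0],key=cv2.contourArea); r=cv2.minAreaRect(cn); print(r,onplane((c),cv2.boxPoints(r),.024).round(4).tolist(),onplane(c,[r[0]],.024))
E
```

```text
lid 341 [0.5806 0.1703 0.1362] [0.6204 0.2109 0.1548] 275.16715542521996 301.18475073313783 ((0.6010546088218689, 0.18991601467132568), 0.022569747641682625)
((422.0060729980469, 229.9317626953125), (44.6318359375, 45.54543685913086), 83.82982635498047) [[0.6157, -0.2949, 0.024], [0.6322, -0.4267, 0.024], [0.5033, -0.4387, 0.024], [0.4875, -0.3082, 0.024]] [[ 0.55931405 -0.36688207  0.024     ]]
```

```bash
python3 -m handwheel '[{"tx":2,"ty":0,"tz":2,"roll":0},{"tx":1.5,"ty":0,"tz":3,"roll":0},{"tx":0,"ty":0,"tz":2,"roll":0},{"tx":0,"ty":0,"tz":0,"roll":0}]' && python3 -m handwheel '[{"tx":0,"ty":0,"tz":0,"roll":0},{"tx":0,"ty":0,"tz":0,"roll":0},{"tx":0,"ty":0,"tz":0,"roll":0},{"tx":0,"ty":0,"tz":0,"roll":0},{"tx":0,"ty":0,"tz":0,"roll":0},{"tx":0,"ty":0,"tz":0,"roll":0},{"tx":0,"ty":0,"tz":0,"roll":0},{"tx":0,"ty":0,"tz":0,"roll":0},{"tx":0,"ty":0,"tz":0,"roll":0}]' 40 35; python3 -c "
from h import *
panang('s9');force()"
```

```text
t: 19.13
tool_pos: [0.5995, 0.1876, 0.1016]
tool_rot: [-2.185, -2.256, 0.002]
contact_force: [0.7, -0.5, 0.4]
opening: 0.0799
grip_force: 0.0
t: 19.88
tool_pos: [0.6002, 0.1876, 0.1027]
tool_rot: [2.186, 2.257, 0.0]
contact_force: [0.2, 1.6, 1.1]
opening: 0.0499
grip_force: 42.4
pan slope y -0.139 z at y=.17 0.083 625
F [0.11 0.82 0.33]
```

```bash
python3 -m handwheel '[{"tx":-1,"ty":0,"tz":-0.5,"roll":0},{"tx":-2,"ty":0,"tz":-0.5,"roll":0},{"tx":-2,"ty":0,"tz":-0.2,"roll":0},{"tx":-2,"ty":0,"tz":-0.2,"roll":0},{"tx":-2,"ty":0,"tz":-0.2,"roll":0},{"tx":-2,"ty":0,"tz":-0.2,"roll":0},{"tx":-3,"ty":0,"tz":-0.3,"roll":0},{"tx":-3,"ty":0,"tz":-0.3,"roll":0},{"tx":-3,"ty":0,"tz":-0.3,"roll":0},{"tx":0,"ty":0,"tz":0,"roll":0}]'; python3 -c "
from h import *
panang('s10');force(3)"
python3 -m handwheel '[{"tx":0,"ty":0,"tz":-2,"roll":0},{"tx":0,"ty":0,"tz":-3,"roll":0},{"tx":0,"ty":0,"tz":-3,"roll":0},{"tx":0,"ty":0,"tz":-3,"roll":0},{"tx":0,"ty":0,"tz":-3,"roll":0},{"tx":0,"ty":0,"tz":-3,"roll":0},{"tx":0,"ty":0,"tz":-3,"roll":0},{"tx":0,"ty":0,"tz":-4,"roll":0},{"tx":0,"ty":0,"tz":-4,"roll":0},{"tx":0,"ty":0,"tz":-4,"roll":0},{"tx":0,"ty":0,"tz":-6,"roll":0},{"tx":0,"ty":0,"tz":-10,"roll":0}]'
```

```text
t: 21.02
tool_pos: [0.6008, 0.1667, 0.1054]
tool_rot: [2.186, 2.256, -0.001]
contact_force: [-0.2, 1.2, -1.0]
opening: 0.0515
grip_force: 42.3
pan slope y -0.125 z at y=.17 0.0826 854
F [ 0.05 -0.47 -0.55]
t: 22.17
tool_pos: [0.5995, 0.1677, 0.1521]
tool_rot: [-2.184, -2.255, 0.003]
contact_force: [0.0, 0.3, -3.7]
opening: 0.0506
grip_force: 41.9
```

```bash
python3 -m handwheel '[{"tx":0,"ty":0,"tz":-20,"roll":0},{"tx":0,"ty":0,"tz":-25,"roll":0},{"tx":0,"ty":-8,"tz":-15,"roll":0},{"tx":0,"ty":-20,"tz":0,"roll":0},{"tx":0,"ty":-28,"tz":0,"roll":0},{"tx":0,"ty":-30,"tz":0,"roll":0},{"tx":0,"ty":-28,"tz":0,"roll":0},{"tx":-8,"ty":-20,"tz":0,"roll":0},{"tx":-18,"ty":-8,"tz":0,"roll":0},{"tx":-28,"ty":0,"tz":0,"roll":0},{"tx":-32,"ty":0,"tz":0,"roll":0},{"tx":-34,"ty":0,"tz":0,"roll":0}]'
python3 -m handwheel '[{"tx":-34,"ty":0,"tz":0,"roll":0},{"tx":-34,"ty":0,"tz":0,"roll":0},{"tx":-34,"ty":0,"tz":0,"roll":0},{"tx":-34,"ty":0,"tz":0,"roll":0},{"tx":-34,"ty":0,"tz":0,"roll":0},{"tx":-34,"ty":0,"tz":0,"roll":0},{"tx":-34,"ty":4,"tz":0,"roll":0},{"tx":-34,"ty":10,"tz":0,"roll":0},{"tx":-32,"ty":18,"tz":0,"roll":0},{"tx":-26,"ty":22,"tz":0,"roll":0},{"tx":-16,"ty":22,"tz":0,"roll":0},{"tx":-8,"ty":14,"tz":0,"roll":0}]'
python3 -m handwheel '[{"tx":0,"ty":0,"tz":0,"roll":0},{"tx":0,"ty":0,"tz":0,"roll":0},{"tx":0,"ty":0,"tz":0,"roll":0}]' >/dev/null
python3 - <<'E'
from h import *
to(.562,-.368,.045)
for n in('side','top'):
    c,im,d=shot(n,n+'11'); vv,uu=np.mgrid[:480,:640]; X=pts(c,np.c_[uu.ravel(),vv.ravel()],d).reshape(480,640,3)
    hsv=cv2.cvtColor(im,cv2.COLOR_RGB2HSV); H,S=hsv[:,:,0].astype(int),hsv[:,:,1]
    p=ctrl.get_obs()['tool_pos']; k=(H>95)&(H<125)&(S>80)&(np.hypot(X[:,:,0]-p[0],X[:,:,1]-p[1])<.06)&(X[:,:,2]>.15)&(X[:,:,2]<.27); q=X[k]
    if len(q): print(n,len(q),np.percentile(q,1,0).round(4),np.percentile(q,99,0).round(4))
c,im,d=load('side11'); K,k1,T=c
cv2.imwrite('pics/s11c.png',cv2.resize(im[80:240,220:440],None,fx=3,fy=3)[:,:,::-1])
force(3)
E
```

```text
t: 23.17
tool_pos: [0.4621, 0.0428, 0.2139]
tool_rot: [2.183, 2.259, 0.002]
contact_force: [0.7, -0.0, -4.1]
opening: 0.0506
grip_force: 41.9
t: 24.17
tool_pos: [0.5653, -0.31, 0.2133]
tool_rot: [2.187, 2.254, 0.001]
contact_force: [-0.4, 0.9, -3.4]
opening: 0.0507
grip_force: 41.9
t 24.4167 pos [ 0.5635 -0.3072  0.2131] tooly deg 1.85 z [-0.001  0.001 -1.   ] F [ 0.15 -0.64 -4.57] grip 41.90220161253819 move mm [-60.9  -3.3 168.1]
side 299 [ 0.541  -0.3064  0.1912] [ 0.5873 -0.279   0.2445]
top 41 [ 0.5376 -0.2974  0.189 ] [ 0.5742 -0.2787  0.2464]
F [-0.12  0.13 -3.34]
```

View pics/s11c.png

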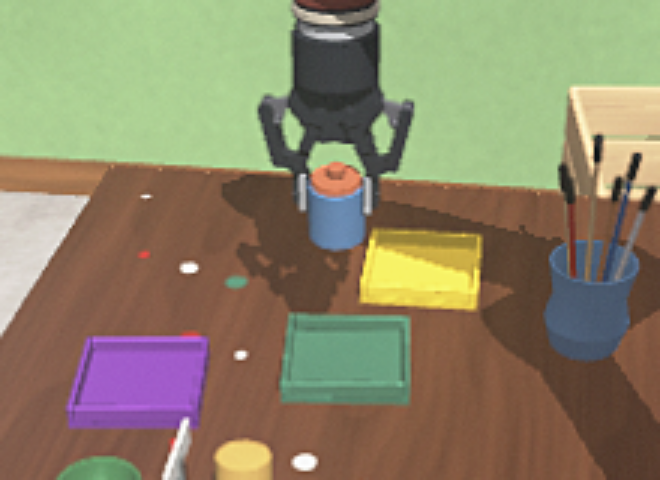

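The crop shows the jar held nearly upright at (337,215), short of the green tray at (345,360). The yellow and purple trays are off to the sides. I move over the green tray and lower.

```bash
python3 -m handwheel '[{"tx":-12,"ty":-1,"tz":0,"roll":0},{"tx":-20,"ty":-1,"tz":0,"roll":0},{"tx":-18,"ty":0,"tz":5,"roll":0},{"tx":-10,"ty":0,"tz":15,"roll":0},{"tx":0,"ty":0,"tz":25,"roll":0},{"tx":0,"ty":0,"tz":30,"roll":0},{"tx":0,"ty":0,"tz":30,"roll":0},{"tx":0,"ty":0,"tz":25,"roll":0},{"tx":0,"ty":0,"tz":18,"roll":0},{"tx":0,"ty":0,"tz":10,"roll":0},{"tx":0,"ty":0,"tz":5,"roll":0},{"tx":0,"ty":0,"tz":0,"roll":0}]'
python3 -m handwheel '[{"tx":0,"ty":0,"tz":3,"roll":0},{"tx":0,"ty":0,"tz":3,"roll":0},{"tx":0,"ty":0,"tz":3,"roll":0},{"tx":0,"ty":0,"tz":2,"roll":0},{"tx":0,"ty":0,"tz":2,"roll":0},{"tx":0,"ty":0,"tz":0,"roll":0},{"tx":0,"ty":0,"tz":0,"roll":0}]'
python3 -c "
from h import *
to(.562,-.368,.029);force(4)"
```

```text
t: 25.62
tool_pos: [0.5631, -0.3675, 0.0488]
tool_rot: [-2.184, -2.255, 0.0]
contact_force: [-0.3, 0.3, -3.3]
opening: 0.051
grip_force: 41.8
t: 26.2
tool_pos: [0.5638, -0.3678, 0.0373]
tool_rot: [-2.185, -2.257, 0.0]
contact_force: [-0.4, -0.0, -3.3]
opening: 0.0507
grip_force: 41.9
t 26.2 pos [ 0.5638 -0.3678  0.0373] tooly deg 1.83 z [-0.  0. -1.] F [-0.42 -0.01 -3.28] grip 41.869541915366426 move mm [-0.1 -1.8  8.3]
F [-0.54  0.43 -3.75]
```

```bash
python3 -m handwheel '[{"tx":0,"ty":0,"tz":1.5,"roll":0},{"tx":0,"ty":0,"tz":1.5,"roll":0},{"tx":0,"ty":0,"tz":1,"roll":0},{"tx":0,"ty":0,"tz":1,"roll":0},{"tx":0,"ty":0,"tz":0,"roll":0},{"tx":0,"ty":0,"tz":0,"roll":0}]'
python3 -c "
from h import *
force(4)"
python3 -m handwheel '[{"tx":0,"ty":0,"tz":1,"roll":0},{"tx":0,"ty":0,"tz":1,"roll":0},{"tx":0,"ty":0,"tz":0,"roll":0}]'
python3 -c "
from h import *
force(4)"
```

```text
t: 26.85
tool_pos: [0.5638, -0.368, 0.0327]
tool_rot: [-2.185, -2.257, 0.0]
contact_force: [-2.1, 1.4, -0.5]
opening: 0.0504
grip_force: 42.3
F [-1.68  0.59 -0.02]
t: 27.25
tool_pos: [0.5639, -0.3683, 0.0324]
tool_rot: [-2.185, -2.257, 0.001]
contact_force: [-6.1, 3.3, 8.2]
opening: 0.0506
grip_force: 43.3
F [-5.51  2.53  8.38]
```

The jar is bearing on the tray floor. I ease up slightly, let go and rise.

```bash
python3 -m handwheel '[{"tx":0,"ty":0,"tz":-1.5,"roll":0},{"tx":0,"ty":0,"tz":0,"roll":0}]' >/dev/null; python3 -m handwheel '[{"tx":0,"ty":0,"tz":0,"roll":0},{"tx":0,"ty":0,"tz":0,"roll":0},{"tx":0,"ty":0,"tz":0,"roll":0},{"tx":0,"ty":0,"tz":0,"roll":0},{"tx":0,"ty":0,"tz":0,"roll":0},{"tx":0,"ty":0,"tz":0,"roll":0},{"tx":0,"ty":0,"tz":0,"roll":0},{"tx":0,"ty":0,"tz":0,"roll":0}]' 66 20
python3 -m handwheel '[{"tx":0,"ty":0,"tz":-5,"roll":0},{"tx":0,"ty":0,"tz":-12,"roll":0},{"tx":0,"ty":0,"tz":-20,"roll":0},{"tx":0,"ty":0,"tz":-30,"roll":0},{"tx":0,"ty":0,"tz":-35,"roll":0},{"tx":0,"ty":0,"tz":-35,"roll":0},{"tx":0,"ty":0,"tz":-30,"roll":0},{"tx":0,"ty":0,"tz":-15,"roll":0},{"tx":0,"ty":0,"tz":0,"roll":0},{"tx":0,"ty":0,"tz":0,"roll":0}]'
python3 - <<'E'
from h import *
for n in('side','wrist'):
    c,im,d=shot(n,n+'12'); vv,uu=np.mgrid[:480,:640]; X=pts(c,np.c_[uu.ravel(),vv.ravel()],d).reshape(480,640,3)
    hsv=cv2.cvtColor(im,cv2.COLOR_RGB2HSV); H,S=hsv[:,:,0].astype(int),hsv[:,:,1]
    near=(np.hypot(X[:,:,0]-.562,X[:,:,1]+.368)<.06)&(X[:,:,2]>.01)&(X[:,:,2]<.1)&(S>90)
    for nm,k in(('lid',near&((H<14)|(H>170))&(X[:,:,2]>.05)),('blue',near&(H>95)&(H<125))):
        q=X[k]; print(n,nm,len(q),np.percentile(q,1,0).round(4),np.percentile(q,99,0).round(4)) if len(q) else 0
cv2.imwrite('pics/w12.png',im[:,:,::-1])
E
```

```text
t: 28.23
tool_pos: [0.5638, -0.3679, 0.0318]
tool_rot: [2.186, 2.257, 0.0]
contact_force: [-0.5, 0.2, 0.1]
opening: 0.0662
grip_force: 0.0
t: 29.07
tool_pos: [0.5641, -0.3681, 0.2148]
tool_rot: [2.184, 2.255, 0.0]
contact_force: [-0.4, -0.4, 0.1]
opening: 0.0661
grip_force: 0.0
side lid 107 [ 0.5445 -0.3927  0.0651] [ 0.5861 -0.3486  0.0825]
side blue 199 [ 0.5409 -0.3682  0.0116] [ 0.5856 -0.3446  0.063 ]
wrist lid 2338 [ 0.5442 -0.3917  0.0632] [ 0.586  -0.3495  0.0804]
wrist blue 852 [ 0.5401 -0.3956  0.0112] [ 0.5897 -0.3461  0.0626]
```

View pics/w12.png

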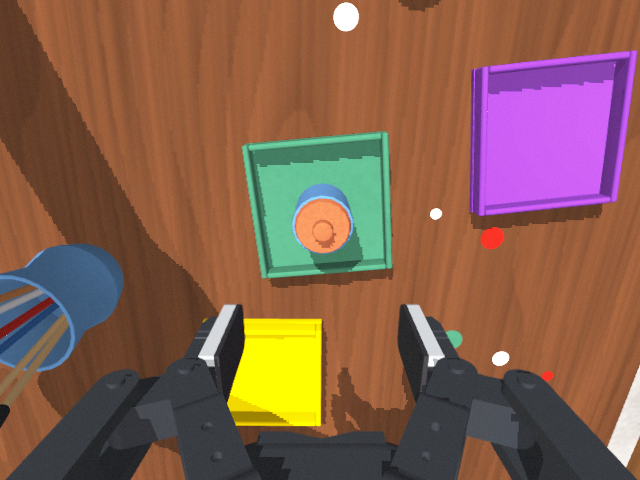

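The jar stands upright at (322,222) in the green tray, with lid and body concentric, its top at 80 mm and its middle within a few mm of the tray's. The gripper is clear.

```bash
python3 -c "
from station import ctrl
print(ctrl.finish_job())"
```

```text
the job is handed in; nothing more can be done
None
```

The jar bore on the stop and was let go; the pan sank (jar about 400 g, full), so it now stands upright in the green tray and the job is handed in; no verdict came back.

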